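Pack the instrument case and latch its lid

ROBOT

A 7-joint arm with a two-finger parallel gripper is mounted at the origin on a cart in front of the work surface, level with it; the furniture and walls round the work are solid. World frame = base frame: x ahead of the robot, y to its left, z up, the work surface at z = 0. Lengths are in m, angles in rad, forces in N, time in s.
With the tool pointing down it reaches from about 0.425 to 1.025 m from the base axis. Payload 3.6 kg.
Tool frame: the origin (TCP) lies midway between the tips of the shut fingers; the grasp point (between the pads) lies 19 mm behind it; z points along the fingers, y is the line along which they close (so a half turn about z gives the same grasp; the last joint's range is limited). The gripper opens to 85 mm and grips with 20 to 120 N. Pads are 22 mm wide; open, the fingers measure 114 mm over their backs; the gripper's body (76 mm by 85 mm) begins 54 mm behind the grasp point. The pads swing forward as they close: fully open they stand 13 mm farther back than shut.
Start: joints at [-0.093, 0.591, 0.048, 1.609, -0.033, 0.943, -0.034], TCP at [0.725, 0, 0.209] pointing down, gripper open.
Joint ranges: [-2.69, 2.69], [-0.47, 2.24], [-1.27, 1.36], [0.19, 2.51], [-1.53, 4.68], [0.08, 2.07], [-3.09, 3.09]. Speed limits (rad/s): [2.57, 2.57, 3.14, 3.14, 3.14, 3.14, 3.14].

INTERFACE

Orientations are given as a unit quaternion [x, y, z, w].
In Python, from station import r, vision gives the robot as it stands. The module is installed in compiled form; this text tells all that it offers. Calls block until the motion is done:
- r.goto(position, orientation): joint-space move of the TCP to a pose.
- r.line_to(position, speed=0.15, rotation=None, until_force=None): straight line of the TCP; rotation=None keeps the orientation; speed is the mean speed in m/s. With until_force (N) it stops when the force on the tool has changed by that much, and returns True; else False.
- r.movej(angles): joint-space move.
- r.release() and r.grab(): open the fingers fully, or close them until they stop; the grip force is fixed at half the most.
- r.dwell(seconds).
- r.inverse_kinematics(position, orientation): joint angles nearest the present ones, or None.
- r.state(): the state.
- vision.grab_frame(name): name is "scene" or "side" or "wrist"; returns (picture, depth): 480x640x3 uint8, red, green, blue; 480x640 float32, m along the optical axis (not along the pixel's ray), 0 where there is no reading.
- vision.camera_model(name): a dict with "fx", "fy", "cx", "cy" (pixels), "D" ([k1, k2, p1, p2, k3] as OpenCV has them; the pictures are not rectified), "world_to_cam" (4x4, takes a point from world to camera coordinates); the wrist camera has in their place "hand_eye" (4x4, takes a point from camera to tool coordinates, whose origin is the TCP and whose axes are the flange's). Camera axes: x right, y down, z forward; pixel columns grow to the right and rows downward; lengths in m; the calibration is good to about 2 mm. A picture is of the moment at which its call begins: read the wrist's pose just before it. camera_model takes no time and is no camera call.
A pose or a line that the arm cannot do raises r.IKError and nothing moves.
- r.hand_in(): hands the job in; it is judged then, once.
The state is a dict: "time": time; "joints": joint angles; "dq": joint speeds; "joint_torque": joint torques, N m; "eef_pos": TCP position; "eef_rot": TCP orientation; "wrist_force": force on the tool from outside, world axes, zero at the start; "moment": the same for the moment, N m; "grip_width": finger opening in m; "grasp_force": force on a finger pad.
Only numpy, scipy, OpenCV 4.12 (cv2) and the standard library are available. Lean on these libraries where they do the work, as an engineer would, in place of code of your own. Each camera call takes 0.05 s, during which the arm holds its last target. There are 200 camera calls.

TASK

Pack the open white instrument case on the worktop: snap the skin marker into the narrow pair of spring clips and the digital thermometer into the wide pair, each centred across its two clips and pressed fully home. Then shut the lid and press its front edge down against the rubber seal until the latch catches and holds it shut. Leave the other things where they stand.

Things in the scene. Friction and masses are not known exactly. Their poses are not given: they have to be found in the camera images.
- marker_center (a point): White skin marker, a pen 126 mm long and 12 mm thick with a blue cap, lying flat on the worktop at the start. The point is its centre, half-way up (6 mm above its underside); y runs along its length, z up. 10 to 20 g.
- thermo_center (a point): White digital thermometer lying flat, 148 mm long. Grip part 20 mm wide, 12 mm thick, from 51 mm on the -y side of this point to 74 mm on the +y side; beyond it a 9 mm thick probe, to 74 mm on the -y side. The point is half-way along the whole length, 6 mm above the underside; y along its length, z up. 20 to 45 g. Marker and thermometer may be clipped in either way round.
- marker_clips (a point): Where the marker's centre must lie: middle of the narrow pair of clips, in the latch-side half of the case, 44 mm above the worktop. y runs along the held tool, x points to the hinge. A clip sits 40 mm to either side along y, each 14 mm long, open upwards: a saddle between two sprung steel jaws whose lips hang 1.5 mm over the tool's edges; flared tips end 18 mm above this point.
- thermo_clips (a point): The same for the thermometer: middle of the wide pair of clips (20 mm between the jaws), 48 mm nearer the hinge, same height and build. In both pairs a tool pushed straight down, level, with 5 to 12 N in all springs the jaws apart and they close over it. Between and round the clips the case is open down to 9 mm above the worktop.
- hinge (a point): Middle of the lid's hinge line at the far rim of the case, 33 mm above the worktop; y along the hinge, -x across the case to the latch. The case is fixed to the worktop, 150 mm (x) by 180 mm (y), walls 30 mm high, its centre 75 mm from here towards the latch. A rubber gasket ring stands 9 mm above the walls and sinks under load.
- lid (a joint): Lid angle about hinge, rad: 0 shut, 1.57 upright, 1.9 fully open. A domed cover 155 mm from hinge to free edge, 186 mm wide, outer face flat, 36 mm off the hinge line. Below about 0.7 it sinks slowly by its weight and rests unlatched at about 0.06; from there seal and latch resist with up to about 12 N at the thumb patch. Hard stop at -0.014; latched it rests at 0 to 0.01.
- press_point (a point): Point on the outer face of the lid's top where to press, on a dark thumb patch (30 by 50 mm), 130 mm from the hinge line and 36 mm off it; turns with the lid.
- lid_edge (a point): Middle of the outer edge of the lid's free end, 152 mm from the hinge line and 36 mm off it; turns with the lid. The topmost part when the lid stands open.
- latch (a joint): Angle of the steel spring latch at the middle of the case's front wall, in rad: 0 at rest (caught when the lid is down), up to about 0.1 while the lid's ledge pushes it outwards; it springs back over the ledge by itself.
- electrode_2: Bystander: electrode head, a 45 mm disc with an upright stem, 46 mm high; origin under its centre.
- vial_1: Bystander: small amber vial, 18 mm thick, 44 mm high; origin under its centre.
- gilt_adapter: Bystander: small stepped socket adapter, 18 mm thick, 32 mm high; origin under its centre.

How it is judged:
On the way, in this order (a step that is already met when the one before it is completed fails the run):
1. one of the two tools is snapped into its clips, lid open (((x of marker_center in the frame of marker_clips between -0.004 and 0.004 m and y of marker_center in the frame of marker_clips between -0.015 and 0.015 m and z of marker_center in the frame of marker_clips between -0.004 and 0.004 m and angle between the y axis of marker_center and the y axis of marker_clips, either way round below 0.08 rad) or (x of thermo_center in the frame of thermo_clips between -0.004 and 0.004 m and y of thermo_center in the frame of thermo_clips between -0.015 and 0.015 m and z of thermo_center in the frame of thermo_clips between -0.004 and 0.004 m and angle between the y axis of thermo_center and the y axis of thermo_clips, either way round below 0.08 rad)) and value of joint lid above 0.5 rad), for 0.2 s.
2. both tools are snapped into their clips, lid still open (x of marker_center in the frame of marker_clips between -0.004 and 0.004 m and y of marker_center in the frame of marker_clips between -0.015 and 0.015 m and z of marker_center in the frame of marker_clips between -0.004 and 0.004 m and angle between the y axis of marker_center and the y axis of marker_clips, either way round below 0.08 rad and x of thermo_center in the frame of thermo_clips between -0.004 and 0.004 m and y of thermo_center in the frame of thermo_clips between -0.015 and 0.015 m and z of thermo_center in the frame of thermo_clips between -0.004 and 0.004 m and angle between the y axis of thermo_center and the y axis of thermo_clips, either way round below 0.08 rad and value of joint lid above 0.5 rad), for 0.2 s.
3. the lid is down and the latch has caught (value of joint lid below 0.018 rad and value of joint latch below 0.03 rad), for 0.2 s.
At the end, for the whole second after the job is handed in: The marker and the thermometer lie in their clips (centre within 4 mm across and in height, 15 mm along, of the clips' middle, parallel to within 0.08 rad), the lid is below 0.018 rad and the latch below 0.03 rad, so it is caught; all at rest (all of step 3 and x of marker_center in the frame of marker_clips between -0.004 and 0.004 m and y of marker_center in the frame of marker_clips between -0.015 and 0.015 m and z of marker_center in the frame of marker_clips between -0.004 and 0.004 m and angle between the y axis of marker_center and the y axis of marker_clips, either way round below 0.08 rad and x of thermo_center in the frame of thermo_clips between -0.004 and 0.004 m and y of thermo_center in the frame of thermo_clips between -0.015 and 0.015 m and z of thermo_center in the frame of thermo_clips between -0.004 and 0.004 m and angle between the y axis of thermo_center and the y axis of thermo_clips, either way round below 0.08 rad and velocity of joint lid below 0.05 rad/s); the robot touches nothing.
It fails at once if a bystander (electrode head, vial or adapter) is moved more than 30 mm (distance of any of electrode_2, vial_1, gilt_adapter from where it was at the start of the episode above 0.03 m).
It also fails if it takes over 67 s, if anything falls off the work surface, if the arm or the gripper's body presses on something with over 40 N, if the wrist force passes 120 N, or if a joint passes its speed limit or range.

## Working session

There is one attempt and no reset: what is moved stays moved. The work goes in short steps, each a Python script; the robot and the scene stay as the last script left them, time stands still between calls to the robot, and variables do not carry over. Pictures are saved under pics/ and viewed, at most 10 in all, crops included, and the job is handed in when it is done.

```bash
mkdir -p pics; cat > h.py <<'E'
import numpy as np, cv2
from station import r, vision
from scipy.spatial.transform import Rotation as R
def snap(n):
    s=r.state(); im,d=vision.grab_frame(n); m=vision.camera_model(n)
    if n=="wrist":
        T=np.eye(4); T[:3,:3]=R.from_quat(s["eef_rot"]).as_matrix(); T[:3,3]=s["eef_pos"]
        C=T@np.array(m["hand_eye"])
    else: C=np.linalg.inv(np.array(m["world_to_cam"]))
    K=np.array([[m["fx"],0,m["cx"]],[0,m["fy"],m["cy"]],[0,0,1]])
    return im,d,K,np.array(m["D"],float),C
def cloud(S):
    im,d,K,D,C=S
    v,u=np.mgrid[0:480,0:640]
    p=cv2.undistortPoints(np.stack([u,v],-1).reshape(-1,1,2).astype(np.float64),K,D).reshape(480,640,2)
    P=np.concatenate([p,np.ones((480,640,1))],-1)*d[...,None]
    W=P@C[:3,:3].T+C[:3,3]; W[d==0]=np.nan
    return W
def save(im,n): cv2.imwrite("pics/"+n,im[...,::-1])
E
python3 - <<'E'
from h import *
s=r.state();print(s)
for n in("scene","side","wrist"):
    S=snap(n); np.savez("/tmp/"+n,im=S[0],W=cloud(S)); save(S[0],n+"0.png"); print(n,S[4].round(3).tolist())
E
```

```text
{'time': 0.0, 'joints': array([-0.0934947 ,  0.59211626,  0.0483121 ,  1.60983793, -0.0333279 ,
        0.94267228, -0.03368534]), 'dq': array([ 0.00078074,  0.00039646, -0.00166117, -0.00170085,  0.00025175,
        0.00102597,  0.00103305]), 'joint_torque': array([ 3.78132427e-04, -5.48684978e+01,  1.54672019e+00, -1.98121297e+01,
        9.43630905e-03,  8.90732801e-03, -1.16924070e-05]), 'eef_pos': array([ 7.24123946e-01, -5.33909159e-07,  2.07537511e-01]), 'eef_rot': array([ 0.70708411,  0.70712857, -0.00082595, -0.00074779]), 'wrist_force': array([ 0.49468851, -0.41516615, -0.01502684]), 'moment': array([ 0.00254095,  0.02327331, -0.08249587]), 'grasp_force': 0.0, 'grip_width': 0.0855534888589479}
scene [[-0.874, -0.285, 0.394, 0.182], [-0.486, 0.489, -0.724, 0.708], [0.014, -0.824, -0.566, 0.547], [0.0, 0.0, 0.0, 1.0]]
side [[-0.792, -0.251, 0.556, 0.067], [-0.61, 0.322, -0.724, 0.739], [0.002, -0.913, -0.408, 0.429], [0.0, 0.0, 0.0, 1.0]]
wrist [[1.0, -0.0, -0.001, 0.725], [-0.0, -0.961, -0.275, 0.069], [-0.001, 0.275, -0.961, 0.373], [0.0, 0.0, 0.0, 1.0]]
```

View pics/scene0.png

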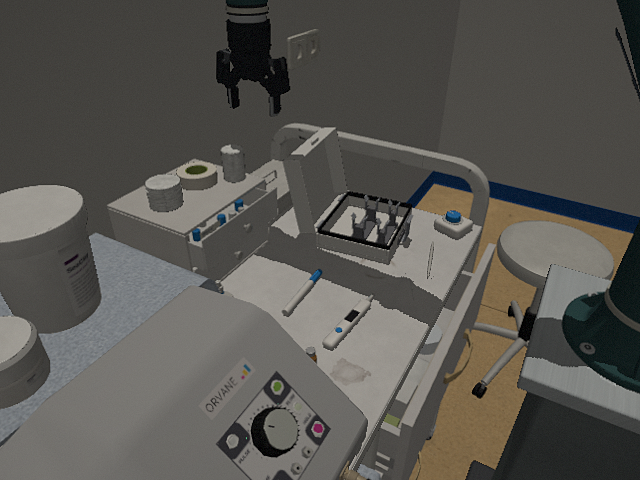

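View pics/wrist0.png

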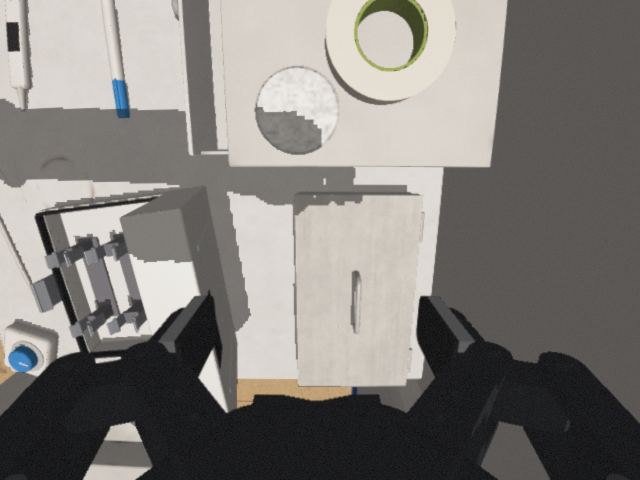

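The scene shows the case with its lid open at (365,220), the marker at (302,292), the thermometer at (348,322) and a vial near (311,355). In the wrist view the case is at (100,260) and both tools are at top left.

```bash
python3 - <<'E'
from h import *
w=np.load("/tmp/wrist.npz")["W"]; s=np.load("/tmp/scene.npz")["W"]
f=lambda W,u,v:print((u,v),np.nanmedian(W[v-1:v+2,u-1:u+2].reshape(-1,3),0).round(4))
print("wrist")
for u,v in[(110,30),(122,110),(15,40),(22,100),(85,250),(120,245),(90,320),(125,318),(45,215),(75,345),(165,205),(165,320),(260,60),(200,60),(360,260),(25,355),(45,290),(60,60),(298,110)]: f(w,u,v)
print("scene")
for u,v in[(318,274),(302,292),(288,310),(370,298),(348,322),(330,343),(311,352),(453,215),(431,260),(328,130),(296,155),(230,240),(240,190),(350,480-20)]: f(s,u,v)
try: 
  for z in(.3,.35,.4): print(z,r.inverse_kinematics([.5,.1,z],[.7071,.7071,0,0]))
except Exception as e: print(e)
E
```

```text
wrist
(110, 30) [0.5237 0.18   0.012 ]
(122, 110) [0.5275 0.1045 0.0123]
(15, 40) [0.4202 0.1773 0.0125]
(22, 100) [0.4151 0.1191 0.0086]
(85, 250) [ 0.47   -0.0405  0.0253]
(120, 245) [ 0.5233 -0.0296  0.0439]
(90, 320) [ 0.4711 -0.1179  0.0394]
(125, 318) [ 0.5118 -0.116   0.0389]
(45, 215) [0.4429 0.0015 0.0388]
(75, 345) [ 4.118e-01 -1.784e-01  1.000e-04]
(165, 205) [0.6252 0.0305 0.1524]
(165, 320) [0.6689 0.0061 0.2613]
(260, 60) [0.6901 0.12   0.142 ]
(200, 60) [0.6408 0.129  0.1036]
(360, 260) [ 0.7695 -0.0449  0.0452]
(25, 355) [ 0.3705 -0.1722  0.0351]
(45, 290) [ 0.4315 -0.0792  0.0478]
(60, 60) [ 4.587e-01  1.580e-01 -2.000e-04]
(298, 110) [0.7165 0.0847 0.201 ]
scene
(318, 274) [0.5195 0.1114 0.0102]
(302, 292) [0.5179 0.1706 0.0112]
(288, 310) [0.5148 0.2201 0.0108]
(370, 298) [0.4108 0.1239 0.009 ]
(348, 322) [0.4149 0.1977 0.0128]
(330, 343) [0.4186 0.2522 0.012 ]
(311, 352) [0.4189 0.3085 0.0439]
(453, 215) [ 0.3578 -0.1724  0.0364]
(431, 260) [ 0.3566 -0.0396  0.0045]
(328, 130) [ 0.6372 -0.1345  0.1784]
(296, 155) [0.627  0.0078 0.1791]
(230, 240) [0.6381 0.2041 0.098 ]
(240, 190) [0.6772 0.1199 0.1425]
(350, 460) [0.3038 0.4133 0.0203]
0.3 [-0.31193896  0.21273128  0.03068926  1.98632775 -0.00800687  0.94264604
 -0.27723578]
0.35 [-0.31207102  0.16595247  0.03002234  1.91901945 -0.00569485  1.05670109
 -0.27966045]
0.4 [-0.31227022  0.12865096  0.02953495  1.84434843 -0.00411714  1.16865181
 -0.28136778]
```

```bash
python3 - <<'E'
from h import *
r.goto([.5,.07,.27],[.70710678,.70710678,0,0]); s=r.state();print(s["time"],s["eef_pos"])
S=snap("wrist"); np.savez("/tmp/w2",im=S[0],W=cloud(S)); save(S[0],"w2.png"); print(S[2])
E
```

```text
1.1083 [0.5016774  0.06979122 0.27031284]
[[341.83501302   0.         316.20279131]
 [  0.         341.83501302 240.98041425]
 [  0.           0.           1.        ]]
```

View pics/w2.png

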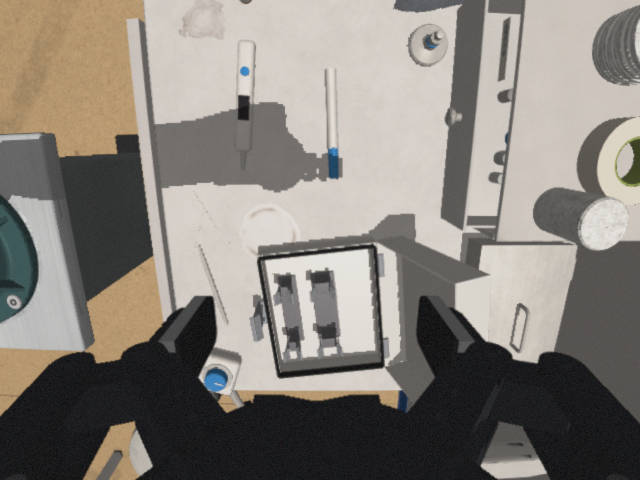

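The view shows the thermometer from (245,40) to (243,168), the marker from (331,68) to (335,178) and the case gasket with corners (262,258), (375,247), (382,368) and (280,373). The clips are at (285,285), (292,340), (320,280) and (326,335).

```bash
python3 - <<'E'
from h import *
z=np.load("/tmp/w2.npz"); W=z["W"];im=z["im"].astype(int)
v,u=np.mgrid[0:480,0:640]; Z=W[...,2]
def box(a,b,c,d): return (u>=a)&(u<=c)&(v>=b)&(v<=d)
def rect(m,n):
    p=W[m][:,:2]*1000; q=cv2.minAreaRect(p.astype(np.float32)); c=p.mean(0); e=np.linalg.eigh(np.cov((p-c).T))[1][:,1]; e*=np.sign(e[1])
    t=(p-c)@e; lo,hi=t.min(),t.max()
    print(n,m.sum(),"rect",np.round(q[0],1),np.round(q[1],1),round(q[2],1),"mean",c.round(1),"dir",e.round(3),lo.round(1),hi.round(1),"mid",(c+e*(lo+hi)/2).round(1),"z",np.percentile(W[m][:,2],[5,50,95]).round(4))
print("table", np.nanmedian(Z[box(270,60,310,95)]))
rect(box(315,55,350,190)&(Z>.005)&(Z<.02),"marker")
rect(box(225,30,265,180)&(Z>.004)&(Z<.02),"thermo")
rect(box(225,30,265,148)&(Z>.004)&(Z<.02),"thermo grip")
dark=im.max(-1)<60
rect(box(250,235,392,385)&dark&(Z>.03)&(Z<.045)&(W[...,0]<.62),"gasket")
c=(box(265,262,370,360)&(Z>.05)&(Z<.07)).astype(np.uint8)
n,l,st,ce=cv2.connectedComponentsWithStats(c)
for i in range(1,n):
    if st[i,4]>5: m=l==i; q=W[m]; print(ce[i].round(),st[i,4],q.mean(0).round(4),q.min(0).round(3),q.max(0).round(3))
# saddle
c=(box(265,262,370,360)&(Z>.030)&(Z<.05)).astype(np.uint8)
n,l,st,ce=cv2.connectedComponentsWithStats(c)
for i in range(1,n):
    if st[i,4]>5: m=l==i; q=W[m]; print("low",ce[i].round(),st[i,4],q.mean(0).round(4),q.min(0).round(3),q.max(0).round(3))
m=box(380,235,490,420)&(Z>.05)&(W[...,0]>.55); q=W[m]; print("lid",q[:,0].min(),q[q[:,2].argmax()],np.percentile(q,[1,99],axis=0).round(3))
I=cv2.resize(z["im"][235:385,230:400],None,fx=4.5,fy=4,interpolation=cv2.INTER_CUBIC)[:600,:800]; save(I,"case.png")
E
```

```text
table 0.0002838711241422154
marker 1114 rect [522.8 160.6] [ 12.4 126.3] 2.2 mean [522.4 161.6] dir [-0.045  0.999] -64.1 62.2 mid [522.4 160.6] z [0.0083 0.0117 0.014 ]
thermo 1979 rect [418.4 181.1] [147.   20.6] 85.5 mean [419.9 190.5] dir [0.085 0.996] -83.0 64.0 mid [419.1 181. ] z [0.008  0.0119 0.0139]
thermo grip 1848 rect [419.5 194. ] [121.2  20.6] 85.5 mean [420.3 195.2] dir [0.084 0.997] -62.0 59.3 mid [420.2 193.9] z [0.0084 0.012  0.0139]
gasket 1449 rect [512.8 -74.8] [146.3 176.3] 6.7 mean [512.5 -88.3] dir [-0.143  0.99 ] -76.7 103.1 mid [510.6 -75.2] z [0.0316 0.0383 0.0403]
[333. 292.] 77 [ 0.5237 -0.0328  0.0586] [ 0.52  -0.041  0.053] [ 0.528 -0.026  0.063]
[313. 294.] 81 [ 0.4994 -0.0359  0.0582] [ 0.496 -0.043  0.053] [ 0.503 -0.028  0.062]
[277. 298.] 88 [ 0.4557 -0.041   0.0584] [ 0.451 -0.049  0.053] [ 0.46  -0.033  0.063]
[290. 296.] 68 [ 0.4721 -0.0387  0.0584] [ 0.468 -0.047  0.052] [ 0.477 -0.032  0.064]
[340. 350.] 68 [ 0.5329 -0.1131  0.0589] [ 0.53  -0.121  0.054] [ 0.537 -0.106  0.064]
[320. 352.] 71 [ 0.5085 -0.1159  0.0585] [ 0.504 -0.124  0.053] [
[... 152 characters left out ...]
0.461 -0.128  0.053] [ 0.468 -0.114  0.063]
low [322. 285.] 197 [ 0.5112 -0.0334  0.0377] [ 0.499 -0.042  0.03 ] [ 0.523 -0.028  0.046]
low [285. 289.] 137 [ 0.4633 -0.0384  0.0375] [ 0.455 -0.048  0.03 ] [ 0.473 -0.033  0.048]
low [270. 327.] 287 [ 0.4429 -0.0937  0.0368] [ 0.437 -0.146  0.03 ] [ 0.449 -0.038  0.042]
low [329. 341.] 193 [ 0.5197 -0.1133  0.0377] [ 0.508 -0.122  0.03 ] [ 0.53  -0.107  0.05 ]
low [338. 339.] 9 [ 0.5321 -0.1082  0.041 ] [ 0.532 -0.109  0.031] [ 0.533 -0.108  0.049]
low [293. 344.] 147 [ 0.4725 -0.1181  0.0377] [ 0.463 -0.129  0.03 ] [ 0.482 -0.113  0.049]
lid 0.5500004866127413 [0.55275413 0.0628589  0.35833634] [[ 0.55  -0.156  0.051]
 [ 0.654  0.082  0.353]]
```

View pics/case.png

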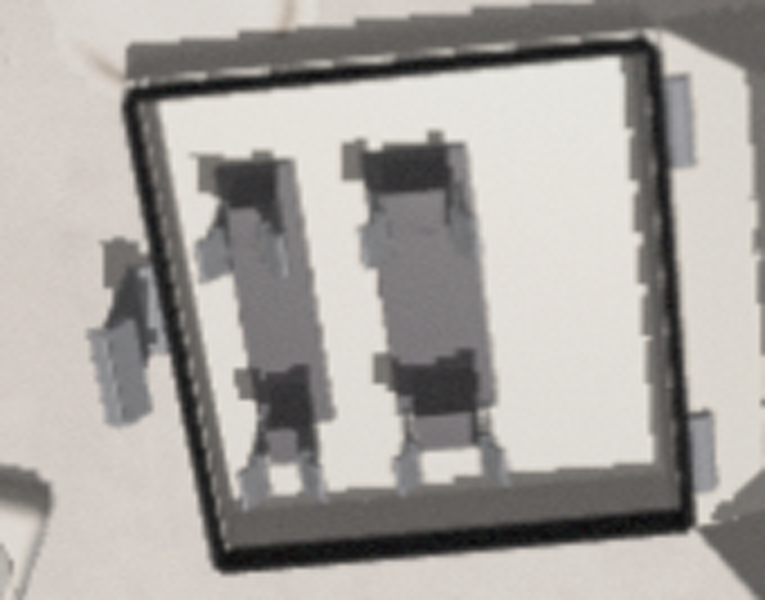

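The crop shows both clip pairs clearly. I'll pick up the marker, set it on the flared jaw tips, release it, and then press it home with closed fingers.

```bash
cat >> h.py <<'E'
CA=np.deg2rad(6.5)
CL={"m":[.4684,-.0796],"t":[.5161,-.0744]}
TB={"m":[.5226,.1606,.045],"t":[.4188,.181,-.082]}
def q(a): return (R.from_euler('z',a)*R.from_quat([.70710678,.70710678,0,0])).as_quat()
def st(n):
    s=r.state(); print(n,round(s["time"],2),s["eef_pos"].round(4),"F",s["wrist_force"].round(1),"w",round(s["grip_width"],4),round(s["grasp_force"],1))
def pick(k):
    x,y,a=TB[k]; r.release(); r.goto([x,y,.12],q(a)); r.line_to([x,y,.002],.12); st("at"); r.grab(); st("grab"); r.line_to([x,y,.16],.2); st("up")
def over(k,low=.049):
    x,y=CL[k]; r.goto([x,y,.16],q(CA)); r.line_to([x,y,.062],.12); st("above")
    print(r.line_to([x,y,low],.02,until_force=4)); st("touch")
def press(k):
    x,y=CL[k]; r.release(); st("rel"); r.line_to([x,y,.13],.15); r.grab()
    r.line_to([x,y,.065],.12); print(r.line_to([x,y,.046],.02,until_force=22)); st("press"); r.line_to([x,y,.13],.15)
E
python3 - <<'E'
from h import *
pick("m"); over("m")
S=snap("wrist"); 
S2=snap("scene"); a=S[0][140:480,160:480]; b=cv2.resize(S2[0][180:265,300:425],(500,340),interpolation=cv2.INTER_CUBIC)
save(np.hstack([a,b])[:, :800],"m1.png")
E
```

```text
at 3.25 [0.5232 0.1607 0.0026] F [ 1.4  1.2 -0.7] w 0.0851 0.0
grab 4.02 [0.5226 0.1606 0.002 ] F [-0.7  0.5 -0.8] w 0.0003 0.0
up 4.96 [0.5217 0.1603 0.1592] F [-0.4  0.  -0.5] w 0.0001 0.0
above 6.89 [ 0.469  -0.0794  0.0624] F [ 1.  -0.5 -0. ] w -0.0002 0.0
False
touch 7.69 [ 0.4684 -0.0796  0.049 ] F [-0.2  0.1 -0.3] w 0.0 0.0
```

```bash
true
```

```text
(no output)
```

View pics/m1.png

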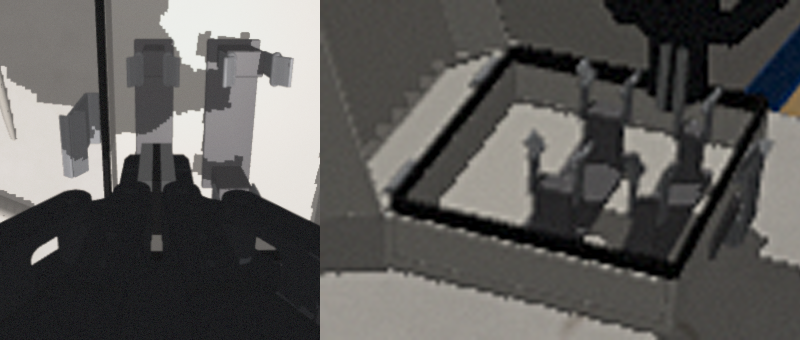

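The grab missed: the fingers are fully shut and empty, though they are centred over the marker rail. I'll find the marker again.

```bash
python3 - <<'E'
from h import *
x,y=CL["m"]; r.line_to([x,y,.16],.2); r.release(); r.goto([.5,.15,.2],q(0)); st("v")
S=snap("wrist"); W=cloud(S); np.savez("/tmp/w3",im=S[0],W=W); save(S[0],"w3.png")
Z=W[...,2]; m=((Z>.005)&(Z<.02)&(W[...,0]>.38)&(W[...,0]<.58)&(W[...,1]>.06)&(W[...,1]<.28)).astype(np.uint8)
n,l,s,c=cv2.connectedComponentsWithStats(m)
for i in range(1,n):
    if s[i,4]>150:
        p=W[l==i]; print(s[i],cv2.minAreaRect((p[:,:2]*1000).astype(np.float32)),np.percentile(p[:,2],[5,50,95]))
E
```

```text
v 10.22 [0.4997 0.1482 0.1997] F [ 0.8 -0.7 -0.4] w 0.0854 0.0
[ 227  104   22  143 2494] ((418.0255432128906, 182.21804809570312), (147.0361328125, 20.785900115966797), 85.61550903320312) [0.00834226 0.0120621  0.01392627]
[ 330  137   14  120 1392] ((522.541259765625, 160.93617248535156), (12.44383430480957, 125.43619537353516), 2.19209361076355) [0.00870979 0.01195425 0.01395775]
```

View pics/w3.png

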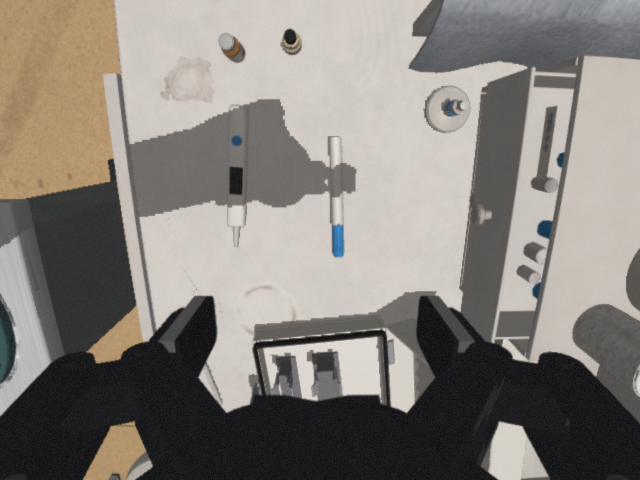

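Marker and thermometer haven't moved (marker at about (335,195), thermometer at about (237,175)), so the fingers shut above the marker. I'll check where the fingertips really are against the reported TCP.

```bash
python3 - <<'E'
from h import *
# projection of the TCP at picture m1 into the scene camera
m=vision.camera_model("scene"); w2c=np.array(m["world_to_cam"]); K=np.array([[m["fx"],0,m["cx"]],[0,m["fy"],m["cy"]],[0,0,1]])
for z in(.049,.068,.09): print(z,cv2.projectPoints(np.array([[.4684,-.0796,z]]),cv2.Rodrigues(w2c[:3,:3])[0],w2c[:3,3],K,np.array(m["D"]))[0].ravel())
# now: closed-finger cloud in tool frame, from wrist + scene
x,y=.5225,.161
r.goto([x,y,.10],q(.045)); r.grab(); st("shut")
for n in("wrist","scene","side"):
    S=snap(n); W=cloud(S); e=r.state()["eef_pos"]
    k=(np.abs(W[...,0]-x)<.04)&(np.abs(W[...,1]-y)<.03)&(W[...,2]>.03)&(W[...,2]<.16)
    p=W[k]-e; print(n,k.sum(),np.percentile(p,[1,50,99],axis=0).round(4).tolist() if k.any() else "")
    if n=="scene":
        t=cv2.projectPoints(e[None],cv2.Rodrigues(w2c[:3,:3])[0],w2c[:3,3],K,np.array(m["D"]))[0].ravel(); print(t)
        u,v=t.astype(int); I=S[0][v-70:v+50,u-80:u+80].copy(); I=cv2.resize(I,None,fx=4,fy=4,interpolation=cv2.INTER_CUBIC); cv2.circle(I,(320,280),5,(255,0,0),2); save(I,"tip.png")
E
```

```text
0.049 [387.22522894 215.93079001]
0.068 [388.05088288 207.77839614]
0.09 [389.02800855 198.11041036]
shut 11.53 [0.5225 0.161  0.1   ] F [-0.9  0.6  0.2] w -0.0004 0.0
wrist 2217 [[-0.0125, -0.0013, 0.028], [0.0007, 0.0102, 0.0454], [0.0141, 0.0112, 0.06]]
scene 323 [[-0.0136, -0.0056, 0.0255], [-0.005, 0.008, 0.0443], [0.0139, 0.0127, 0.0598]]
[301.95131178 246.26288   ]
side 359 [[-0.0146, -0.0074, 0.0244], [-0.0066, 0.0071, 0.0441], [0.0128, 0.0122, 0.0597]]
```

View pics/tip.png

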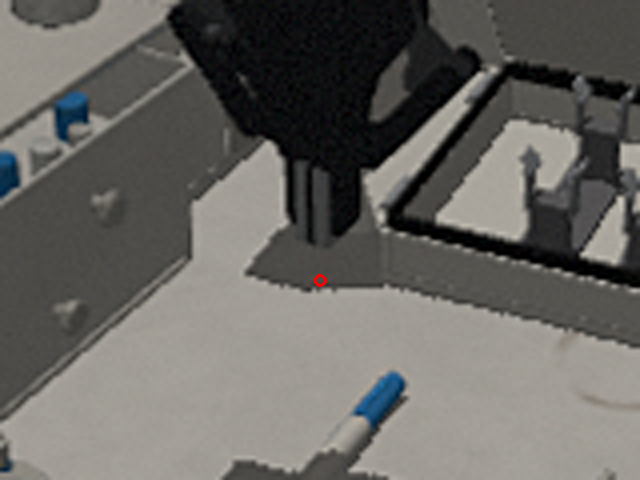

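All three cameras agree: the real fingertips sit about 24 mm above the reported TCP (x and y are fine). I'll correct all heights by that amount.

```bash
cat >> h.py <<'E'
OFF=.0245   # true tips are this far above the reported TCP
def L(x,y,z,v=.12,f=None): return r.line_to([x,y,z-OFF],v,until_force=f)
TB={"m":[.5225,.161,.045],"t":[.4184,.182,-.080]}
def pick(k):
    x,y,a=TB[k]; r.release(); r.goto([x,y,.09],q(a)); L(x,y,.02); print(L(x,y,.003,.06,8)); st("at"); r.grab(); st("grab"); L(x,y,.13,.2); st("up")
def over(k,low=.049):
    x,y=CL[k]; r.goto([x,y,.13],q(CA)); L(x,y,.064); st("above")
    print(L(x,y,low,.02,4)); st("touch")
def press(k):
    x,y=CL[k]; r.release(); st("rel"); L(x,y,.13,.15); r.grab()
    L(x,y,.070); print(L(x,y,.046,.02,22)); st("press"); L(x,y,.13,.15)
E
python3 - <<'E'
from h import *
pick("m")
if r.state()["grip_width"]>.008:
    over("m")
    b=snap("scene")[0][170:255,300:420]; save(cv2.resize(b,(800,566),interpolation=cv2.INTER_CUBIC),"m2.png")
E
```

```text
False
at 14.08 [ 0.5221  0.1609 -0.0219] F [-0.1 -0.9 -0. ] w 0.0855 0.0
grab 14.75 [ 0.5227  0.161  -0.0212] F [-0.9  0.2  4.5] w 0.0106 60.4
up 15.53 [0.5217 0.1608 0.1048] F [ 0.3 -0.1 -0.3] w 0.0106 59.8
above 17.41 [ 0.4689 -0.0793  0.0398] F [ 0.9 -0.5  0.2] w 0.0104 59.8
True
touch 17.86 [ 0.4668 -0.0798  0.0328] F [-0.3  0.2  2.1] w 0.0106 60.1
```

View pics/m2.png

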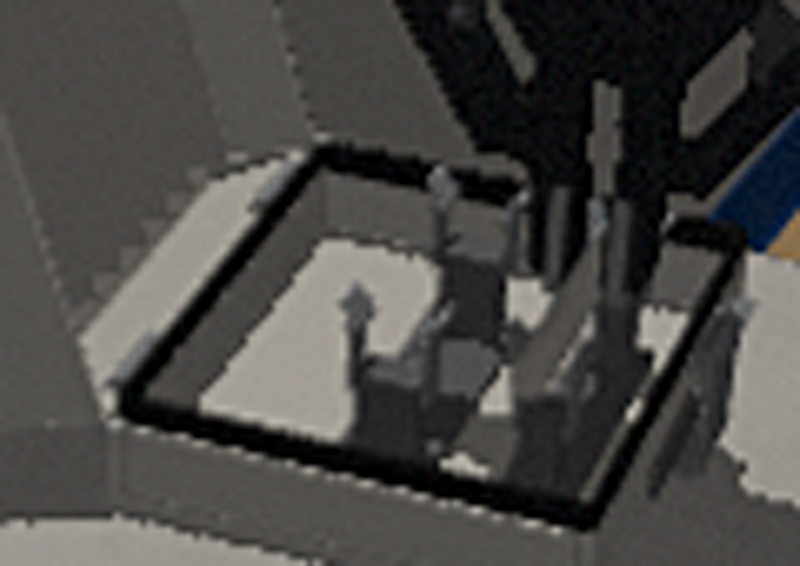

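The marker is gripped (width 10.6 mm) and sits between the narrow jaw flares at about (600,300). I'll push it a bit deeper, release, and press it home.

```bash
cat >> h.py <<'E'
def pose(k):
    """tool lying in/over the case: cloud in clip frame, from scene+side (mm)"""
    x,y=CL[k]; M=R.from_euler('z',-CA).as_matrix()
    for n in("scene","side","wrist"):
        p=(cloud(snap(n)).reshape(-1,3)-[x,y,.044])@M.T*1000
        for nm,lo,hi in(("-y",-31,-14),("mid",-14,14),("+y",14,31),("far",50,80),("near",-80,-50)):
            w=p[(abs(p[:,0])<14)&(p[:,1]>lo)&(p[:,1]<hi)&(p[:,2]>-12)&(p[:,2]<25)]
            if len(w)>8: print(n,nm,len(w),"x",np.percentile(w[:,0],[3,97]).round(1),"ztop",np.percentile(w[:,2],90).round(1))
        if n=="scene":
            w=p[(abs(p[:,0])<9)&(abs(p[:,1])<90)&(p[:,2]>1)&(p[:,2]<22)]; print(n,"y ends",np.percentile(w[:,1],[.5,99.5]).round(1))
E
python3 - <<'E'
from h import *
x,y=CL["m"]
print(L(x,y,.050,.02,8)); st("deeper"); press("m"); pose("m")
E
```

```text
False
deeper 18.44 [ 0.4673 -0.0796  0.025 ] F [-2.5 -0.6 -2.2] w 0.0104 59.7
rel 19.15 [ 0.4685 -0.0796  0.0255] F [-0.3 -0.9 -0.1] w 0.0852 0.0
True
press 22.12 [ 0.4684 -0.0796  0.0279] F [-1.6 -0.2  7.3] w 0.0001 4.0
scene -y 32 x [-6.9  3.2] ztop 8.1
scene mid 43 x [-6.6  4.3] ztop 7.7
scene +y 17 x [-3.9  4. ] ztop 7.1
scene far 53 x [-6.1  4.7] ztop 6.6
scene near 9 x [-3.4  3.4] ztop 7.8
scene y ends [-59.4  65.2]
side -y 27 x [-8.7  1.5] ztop 8.3
side mid 41 x [-8.3  0.2] ztop 8.1
side +y 18 x [-8.8  2.6] ztop 8.2
side far 54 x [-7.8  3.7] ztop 7.3
wrist -y 240 x [-6.   5.9] ztop 7.1
wrist mid 705 x [-5.9  5.7] ztop 7.2
wrist +y 468 x [-5.8  5.6] ztop 7.2
wrist far 399 x [-6.1  5.4] ztop 7.2
```

The marker is seated and centred: top about 6–7 mm above the point, x within 0.3 mm, y +1 mm. The thermometer is next.

```bash
python3 - <<'E'
from h import *
pick("t")
if r.state()["grip_width"]>.015:
    over("t",.0525); x,y=CL["t"]
    if L(x,y,.0525,.02,8): st("stopped")
    press("t"); pose("t")
E
```

```text
False
at 26.13 [ 0.4181  0.1819 -0.0219] F [-0.4 -0.3  0.4] w 0.0854 0.0
grab 26.76 [ 0.4185  0.182  -0.0212] F [-1.2 -0.5  5.6] w 0.0182 59.3
up 27.54 [0.4178 0.1818 0.105 ] F [-0.5  0.3 -0.2] w 0.018 58.6
above 29.51 [ 0.5166 -0.0741  0.0399] F [ 0.  -0.1 -0.4] w 0.0183 58.6
True
touch 29.91 [ 0.5146 -0.0746  0.0332] F [-0.7 -1.   1.8] w 0.0181 59.0
rel 30.99 [ 0.5162 -0.0744  0.028 ] F [-1.1  0.2  0.1] w 0.0857 0.0
True
press 33.96 [ 0.5161 -0.0744  0.0275] F [-0.8  0.8  6.8] w 0.0001 3.4
scene -y 38 x [-10.9   6.4] ztop 7.4
scene mid 73 x [-10.    7.4] ztop 7.8
scene +y 36 x [-10.5   7.5] ztop 7.3
scene far 108 x [-10.5   7.5] ztop 6.9
scene near 12 x [-3.1  2.2] ztop 4.0
scene y ends [-68.3  74.2]
side -y 34 x [-12.4   4.8] ztop 7.7
side mid 66 x [-12.4   3.7] ztop 8.7
side +y 28 x [-11.5   4.5] ztop 7.7
side far 100 x [-12.    5.4] ztop 7.8
wrist -y 356 x [-9.6  9.2] ztop 7.2
wrist mid 1149 x [-9.9  8.9] ztop 7.8
wrist +y 756 x [-9.7  9.4] ztop 7.1
wrist far 1122 x [-9.4  8.5] ztop 7.1
```

Both tools are in: the thermometer is centred to about 0.3 mm across, with its top at about 7 mm. Now I'll push the lid over from behind, following its arc.

```bash
cat >> h.py <<'E'
H=np.array([.5873,-.0663]); U=np.array([np.cos(CA),np.sin(CA)])
def lid(u,z,v=.12,f=None):
    p=H+U*u; return L(p[0],p[1],z,v,f)
E
python3 - <<'E'
from h import *
def tip(t,d=.125): return -d*np.cos(t)+.036*np.sin(t)+.014, .033+d*np.sin(t)+.036*np.cos(t)
s=r.state()["eef_pos"]; L(s[0],s[1],.26,.25)
lid(.128,.26,.25); print(lid(.128,.150,.15,10)); st("behind")
print(lid(*tip(1.57),.12,25)); st("1.57")
for t in(1.35,1.15,.95,.75,.6,.45,.3):
    if lid(*tip(t),.12,25): print("force stop",t); st("f"); break
st("end")
I=snap("scene")[0][60:300,200:480]; save(cv2.resize(I,(700,600)),"lid.png")
E
```

```text
False
behind 37.28 [ 0.7153 -0.0519  0.1266] F [ 0.2 -0.4  0.1] w 0.0003 0.0
False
1.57 38.09 [ 0.6365 -0.0606  0.1334] F [ 0.4  0.5 -0.7] w -0.0001 0.0
end 40.51 [ 0.4932 -0.077   0.0799] F [-0.3  0.4  0.3] w -0.0 0.0
```

View pics/lid.png

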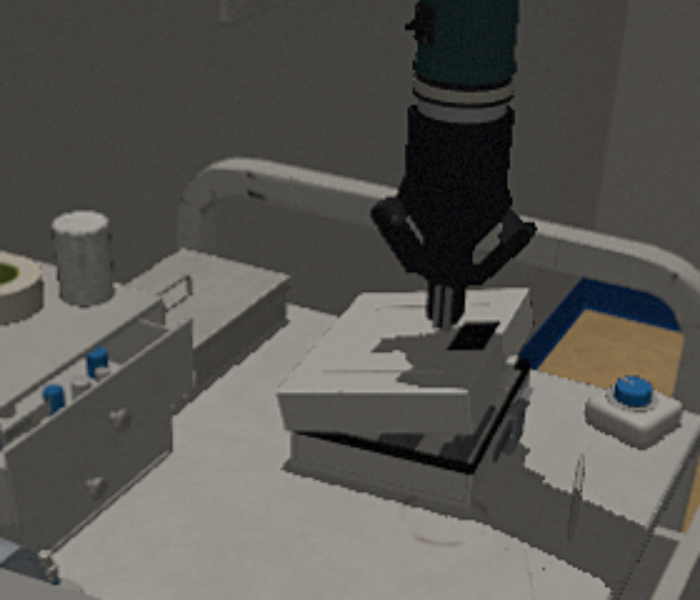

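The lid is nearly down (about 0.3 rad) with its thumb patch visible at (473,335). Next I press on the patch.

```bash
python3 - <<'E'
from h import *
lid(-.094,.135,.15); lid(-.130,.135,.15); lid(-.130,.085,.06)
st("near"); print(lid(-.130,.062,.02,30)); st("pressed"); r.dwell(.3); st("hold")
lid(-.130,.16,.15); r.dwell(.5); st("up")
W=cloud(snap("scene")); M=R.from_euler('z',-CA).as_matrix()
p=(W.reshape(-1,3)-[H[0],H[1],.033])@M.T
k=(p[:,0]<-.02)&(p[:,0]>-.145)&(abs(p[:,1])<.08)&(p[:,2]>.025)&(p[:,2]<.06); f=np.polyfit(p[k,0],p[k,2],1); print("lid slope",-f[0],f[1],k.sum())
E
```

```text
near 42.29 [ 0.4583 -0.081   0.0607] F [-0.1 -0.6 -0.3] w -0.0005 0.0
True
pressed 43.12 [ 0.4558 -0.0814  0.045 ] F [-2.5  1.5 19.7] w -0.0002 9.9
hold 43.42 [ 0.4559 -0.0814  0.0454] F [-1.1  0.2 18.6] w 0.0001 9.4
up 44.68 [ 0.4581 -0.081   0.1353] F [ 0.5 -0.  -0.7] w 0.0 0.0
lid slope 0.00660910738745427 0.03643853539425284 2427
```

```bash
python3 - <<'E'
from h import *
print(r.hand_in()); st("done")
E
```

```text
the job is handed in; nothing more can be done
None
the job is handed in; nothing more can be done
```

I handed the job in at about 45 s: both tools are in their clips and the lid is shut and holding at about 0.007 rad with the hand clear, so the latch appears caught (I inferred this from the lid angle), but the judge's result was not shown.

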